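# Pack a rebuilt starter solenoid and close the carton

## Robot

A 6-joint arm with a two-finger parallel gripper is mounted at the origin on the work surface. World frame = base frame: x ahead of the robot, y to its left, z up, the work surface at z = 0. Lengths are in m, angles in rad, forces in N, time in s.
With the tool pointing down it reaches from about 0.3 to 0.85 m from the base axis. Payload 4.2 kg.
Tool frame: the origin (TCP) lies on the centre line of the jaws, within the pads' length; the fingertips stand arm.tips_ahead ahead of it and the grasp point (between the pads) lies 11 mm behind it (arm.tips_ahead is the distance from the TCP to the fingertips, in m); z points along the fingers, y is the line along which they close (so a half turn about z gives the same grasp; the last joint's range is limited). The gripper opens to 91 mm and grips with 3 to 60 N. Pads are 32 mm wide; open, the fingers measure 118 mm over their backs; the gripper's body (76 mm by 178 mm) begins 60 mm behind the grasp point.
Start: joints at [1.272, 0.32, 1.565, -0, 1.257, -0.02], TCP at [0.158, 0.553, 0.222] pointing down, gripper open.
Joint ranges: [-3.11, 3.11], [-0.84, 2.01], [0.21, 2.61], [-1.34, 4.49], [0.05, 2.63], [-2.56, 2.56]. Speed limits (rad/s): [2.57, 2.57, 3.14, 3.14, 3.14, 3.14].

## Interface

Orientations are given as a 3x3 rotation matrix whose columns are the frame's x, y, z axes.
In Python, from bench import arm gives the robot as it stands.
- The arm moves only by the shell command python3 -m handwheel 'ROWS'. ROWS is JSON, a list of rows, each a list of 3 entries, a list of its own where there are three numbers: the shift along the tool's x, y, z as a fraction of full scale, then the turn about the tool's z as a fraction of full scale, then the opening, from 0 (shut) to 1 (fully open). A call has exactly 5 rows; each row is the pose to reach, as a shift and turn from the pose commanded when the call began, along the tool's axes at that moment, turning the shorter way round; what a row does not reach only later rows make up. Full scale, the value 1, is 150 mm for a shift and 180 degrees for a turn. A row lasts 1/10 s, in which the tool goes at most 50 mm and 8.59 degrees, less where a joint would pass 70% of its speed; a pose out of reach is approached as far as the arm can. A call with a number of a shift or a turn outside -1 to 1 is refused whole. A call with a gripper value outside its range is refused whole. The fingers move at their own pace and stop on an object; the grip force is fixed at half the most. Time passes only in rows, so rows that repeat a pose let the fingers close, or fill a call up. It gives the time, the measured TCP pose, the force, the opening and the grip force at its end, in the units of the state.
- arm.sense(): the state, without advancing time (a new reading comes with each control period).
- arm.snapshot(name): name is "side" or "top" or "wrist"; returns the picture (480x640x3 uint8, red, green, blue); there is no depth.
- arm.camera_model(name): a dict with "mtx" (3x3 intrinsics, pixels), "cam_to_world" (4x4, takes a point from camera to world coordinates). Camera axes: x right, y down, z forward; pixel columns grow to the right and rows downward; lengths in m; the calibration is good to about 2 mm. A picture is of the moment at which its call begins: read the wrist's pose just before it. camera_model takes no time and is no camera call; for the wrist camera it gives the pose at the moment of the call.
- arm.sign_off(): hands the job in; it is judged then, once.
The state is a dict: "time": time; "joint_positions": joint angles; "joint_vel": joint speeds; "effort": joint torques, N m; "position": TCP position; "eef_rot": TCP orientation; "force": force on the tool from outside, world axes, zero at the start; "wrist_torque": the same for the moment, N m; "gripper_width": opening from 0.0 (shut) to 1.0 (fully open); "grasp_force": force on a finger pad.
Only numpy, scipy, OpenCV 4.12 (cv2) and the standard library are available. Lean on these libraries where they do the work, as an engineer would, in place of code of your own. Each camera call takes 0.05 s, during which the arm holds its last target. There are 200 camera calls.

## Task

Lift the red lid off the blue parts tin by its knob and lay it down, knob up, in the middle of the black rubber mat; then take the solenoid out of the tin and lower it (do not drop it) into the open carton so that it stands upright. Then close the carton: fold both short end flaps down flat first, and after that both long flaps down flat over them. Leave the tin standing where it is, and do not disturb the tools and other things on the bench.

Things in the scene. Friction and masses are not known exactly. Their poses are not given: they have to be found in the camera images.
- tin: round blue parts tin, 176 mm outside diameter, 95 mm high, wall 4 mm, inner floor 5 mm above its underside; stands loose on the bench (0.9 kg), to the left or the right of the carton. Origin: centre of its underside, z up
- tin_lid: loose round red lid lying on the tin, 188 mm diameter, about 220 g. Origin: centre of its underside, z up. From the origin up: a 154 mm wide, 8 mm deep steel centring plug (sits inside the tin's mouth), a 5 mm red flange (8 to 13 mm), and in the middle a black cylindrical knob 28 mm in diameter, from 13 to 49 mm
- solenoid: reconditioned starter solenoid standing upright inside the closed tin near its middle: steel cylinder 52 mm in diameter and 52 mm high, then a black 48 mm cap to 65 mm, with two copper studs on it to 75 mm; about 350 g. Origin: centre of its underside, z up along its axis
- mat: square black rubber mat, 220 x 220 x 4 mm, fixed flat on the bench on the other side of the carton from the tin. Origin: centre of its underside
- carton: open, empty cardboard shipping carton, fixed in a low steel frame: 140 mm along its x, 200 mm along its y, walls 90 mm high and 4 mm thick, inner floor 4 mm up, four hinged top flaps standing open (short end flaps at +y and -y, long flaps at +x and -x). Origin: centre of its underside; turned by up to 0.4 rad, x roughly away from the robot
- flap_end_left (a joint): hinge angle (rad) of the short end flap at the carton's +y end of the carton: 0 = folded shut (level), 1.57 = standing upright, larger = leaning outward; starts at 1.9 to 2.3. It stays where it is left (light cardboard crease). Hinge line along the carton's x axis at carton (y, z) = (98, 90) mm; panel 130 mm wide, 68 mm from hinge to free edge, 3.5 mm thick.
- flap_end_left_edge (a point): middle of the free edge of the short end flap at the carton's +y end (68 mm from its hinge line)
- flap_end_right (a joint): hinge angle (rad) of the short end flap at the carton's -y end of the carton: 0 = folded shut (level), 1.57 = standing upright, larger = leaning outward; starts at 1.9 to 2.3. It stays where it is left (light cardboard crease). Hinge line along the carton's x axis at carton (y, z) = (-98, 90) mm; panel 130 mm wide, 68 mm from hinge to free edge, 3.5 mm thick.
- flap_end_right_edge (a point): middle of the free edge of the short end flap at the carton's -y end (68 mm from its hinge line)
- flap_far (a joint): hinge angle (rad) of the long flap on the carton's +x side (away from the robot) of the carton: 0 = folded shut (level), 1.57 = standing upright, larger = leaning outward; starts at 1.9 to 2.3. It stays where it is left (light cardboard crease). Hinge line along the carton's y axis at carton (x, z) = (69.5, 94) mm; panel 198 mm wide, 68 mm from hinge to free edge, 3.5 mm thick.
- flap_far_edge (a point): middle of the free edge of the long flap on the carton's +x side (away from the robot) (68 mm from its hinge line)
- flap_near (a joint): hinge angle (rad) of the long flap on the carton's -x side (towards the robot) of the carton: 0 = folded shut (level), 1.57 = standing upright, larger = leaning outward; starts at 1.9 to 2.3. It stays where it is left (light cardboard crease). Hinge line along the carton's y axis at carton (x, z) = (-69.5, 94) mm; panel 198 mm wide, 68 mm from hinge to free edge, 3.5 mm thick.
- flap_near_edge (a point): middle of the free edge of the long flap on the carton's -x side (towards the robot) (68 mm from its hinge line)
- oil_bottle: grey oil bottle with red cap, 72 mm diameter, 150 mm high, standing. Bystander, to be left alone
- spray_can: spray can with blue label, 64 mm diameter, 150 mm high, standing. Bystander, to be left alone
- wrench: steel wrench lying beyond the carton. Bystander, to be left alone
- screwdriver: screwdriver lying between the robot and the carton. Bystander, to be left alone
- bearing: steel bearing ring, 72 mm outside diameter, 22 mm high, lying. Bystander, to be left alone

How it is judged:
By the outcome, as a careful person would: the job done as asked, in the order asked, and still so for the second after the job is handed in, with the robot touching nothing.
It also fails if it takes over 72 s, if anything falls off the work surface, if the arm or the gripper's body presses on something with over 40 N, if the wrist force passes 120 N, or if a joint passes its speed limit or range.

## Working session

There is one attempt and no reset: what is moved stays moved. The work goes in short steps, Python scripts to look and compute and a shell command to move; the robot and the scene stay as the last step left them, time stands still between calls to the robot, and variables do not carry over. Pictures are saved under pics/ and viewed, at most 10 in all, crops included, and the job is handed in when it is done.

```bash
ls; mkdir -p pics; python3 - <<'E'
from bench import arm
import cv2,numpy as np
print(arm.tips_ahead); s=arm.sense(); print(s)
for n in("top","side"):
    im=arm.snapshot(n); cv2.imwrite(f"pics/{n}0.png",im[:,:,::-1]); m=arm.camera_model(n); print(n,m['mtx'],np.round(m['cam_to_world'],4))
E
```

```text
pics
0.008
{'time': 0.0, 'joint_positions': array([ 1.27197107e+00,  3.20259139e-01,  1.56567603e+00, -3.12517753e-05,
        1.25738047e+00, -1.99833056e-02]), 'joint_vel': array([-0.00010619,  0.00170885, -0.00147802,  0.00026619,  0.00019603,
       -0.00156345]), 'effort': array([-3.40431598e-04, -4.12462270e+01, -2.31969595e+01,  7.27216084e-02,
        4.56438074e-02, -1.33033723e-04]), 'position': array([0.15811952, 0.55232219, 0.22114025]), 'eef_rot': array([[-9.61377486e-01,  2.75232810e-01, -4.78831457e-04],
       [ 2.75233226e-01,  9.61376061e-01, -1.65538119e-03],
       [ 4.72188314e-06, -1.72323654e-03, -9.99998515e-01]]), 'force': array([-0.62976675, -0.07033791, -0.14867206]), 'wrist_torque': array([0.0111766 , 0.00104037, 0.02627299]), 'grasp_force': 0.0, 'gripper_width': 0.9998529795495644}
top [[444.08851878   0.         318.43957605]
 [  0.         444.08851878 235.53549702]
 [  0.           0.           1.        ]] [[ 0.0095 -0.992   0.1258  0.4217]
 [-0.9998 -0.007   0.0199  0.0015]
 [-0.0189 -0.126  -0.9919  1.1816]
 [ 0.      0.      0.      1.    ]]
side [[582.15646258   0.         311.10551164]
 [  0.         582.15646258 240.012724  ]
 [  0.           0.           1.        ]] [[ 0.9614 -0.1741  0.2129  0.3197]
 [-0.275  -0.629   0.7272 -0.8866]
 [ 0.0073 -0.7577 -0.6526  0.8643]
 [ 0.      0.      0.      1.    ]]
```

View pics/top0.png

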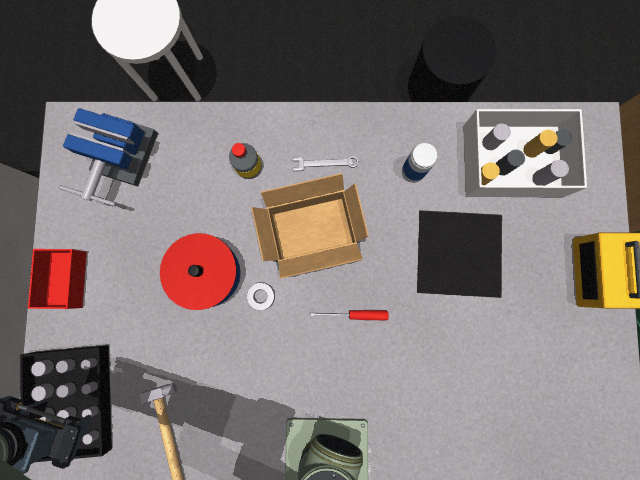

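View pics/side0.png

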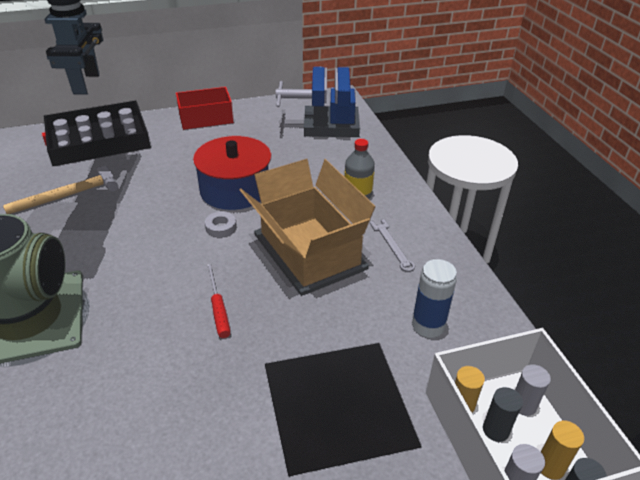

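Top: lid around (199,271) with its knob at (195,271), mat around (460,254), carton around (312,228). The bearing is at (260,296), close to the tin, and the screwdriver is at (350,315).

```bash
cat > h.py <<'E'
from bench import arm
import cv2,numpy as np
def ray(n,uv,z,m=None):
    m=m or arm.camera_model(n); T=np.array(m['cam_to_world']); d=T[:3,:3]@np.linalg.solve(np.array(m['mtx']),[uv[0],uv[1],1.]); o=T[:3,3]
    return o+d*(z-o[2])/d[2]
def proj(n,p,m=None):
    m=m or arm.camera_model(n); T=np.array(m['cam_to_world']); c=T[:3,:3].T@(np.array(p)-T[:3,3]); q=np.array(m['mtx'])@c; return q[:2]/q[2]
def big(mask,roi=None):
    mm=np.zeros_like(mask,np.uint8)
    if roi: x0,y0,x1,y1=roi; mm[y0:y1,x0:x1]=mask[y0:y1,x0:x1]
    else: mm[:]=mask
    c=cv2.findContours(mm,cv2.RETR_EXTERNAL,cv2.CHAIN_APPROX_NONE)[0]
    return max(c,key=cv2.contourArea)
def togo(target,w=None):
    "shift in tool axes, fractions of full scale"
    s=arm.sense(); return np.round(s['eef_rot'].T@(np.array(target)-s['position'])/0.15,3)
E
python3 - <<'E'
from h import *
for n,rl,rm in(("top",(140,215,250,330),(405,200,515,310)),("side",(185,130,280,215),(255,335,430,475))):
    im=cv2.imread(f"pics/{n}0.png").astype(int); b,g,r=im[...,0],im[...,1],im[...,2]
    c=big(((r>120)&(g<60)&(b<60)).astype(np.uint8),rl)
    P=np.array([ray(n,p[0],.0985) for p in cv2.convexHull(c)]); (e,rad)=cv2.minEnclosingCircle(P[:,:2].astype(np.float32)); print(n,'lid',e,rad)
    k=big((im.max(2)<60).astype(np.uint8),rl); M=cv2.moments(k); 
    print(' knob mid',ray(n,(M['m10']/M['m00'],M['m01']/M['m00']),.12 if n=='side' else .132), cv2.boundingRect(k))
    c=big((im.max(2)<45).astype(np.uint8),rm); q=cv2.boxPoints(cv2.minAreaRect(np.array([ray(n,p[0],.004)[:2] for p in c],np.float32))); print(' mat',q.mean(0),q.round(3).tolist())
im=cv2.imread("pics/top0.png"); cr=cv2.resize(im[165:290,240:380],None,fx=5,fy=4.8,interpolation=cv2.INTER_CUBIC)
cr=cv2.resize(im[168:286,245:375],None,fx=5,fy=5,interpolation=cv2.INTER_CUBIC); cv2.imwrite("pics/crop0.png",cr)
E
```

```text
top lid (0.46995168924331665, 0.3182202875614166) 0.0934547483921051
 knob mid [0.46962779 0.31420052 0.132     ] (188, 265, 15, 12)
 mat [ 0.52630526 -0.34690124] [[0.4129999876022339, -0.44999998807907104], [0.6299999952316284, -0.46000000834465027], [0.6399999856948853, -0.24400000274181366], [0.4230000078678131, -0.23399999737739563]]
side lid (0.47040361166000366, 0.31794309616088867) 0.09303722530603409
 knob mid [0.47031131 0.31438226 0.12      ] (226, 141, 12, 17)
 mat [ 0.52714425 -0.35043558] [[0.414000004529953, -0.453000009059906], [0.6299999952316284, -0.46399998664855957], [0.640999972820282, -0.24799999594688416], [0.42399999499320984, -0.2370000034570694]]
```

View pics/crop0.png

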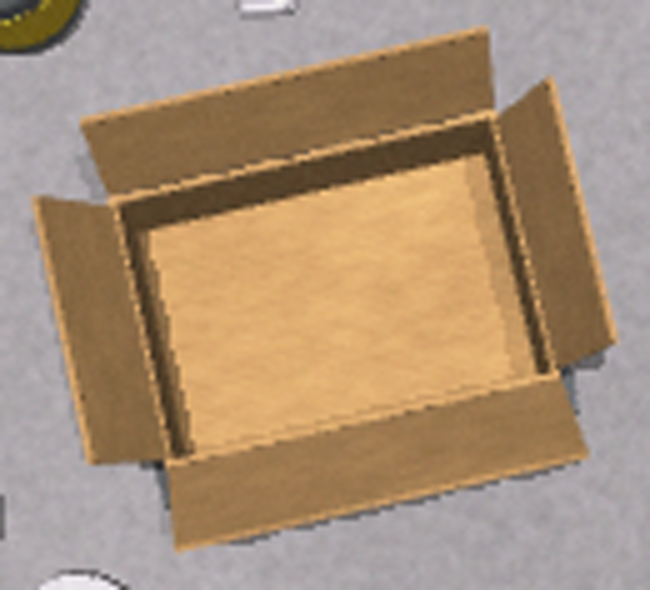

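The crop shows the rim inner corners at about (118,205), (492,120), (555,375) and (172,463). All four flaps stand open.

```bash
cat > carton.py <<'E'
from h import *
f=lambda p:((p[0]+.5)/5-.5+245,(p[1]+.5)/5-.5+168)
FL,FR,NR,NL=[ray("top",f(p),.09)[:2] for p in((118,205),(492,120),(555,375),(172,463))]
C=(FL+FR+NR+NL)/4; y=(FL-FR)+(NL-NR); psi=np.arctan2(-y[0],y[1])
R=np.array([[np.cos(psi),-np.sin(psi),0],[np.sin(psi),np.cos(psi),0],[0,0,1]])
def W(x,y,z): return R@[x,y,z]+[C[0],C[1],0]
if __name__=="__main__":
    print("C",C,"psi",psi,"lens y",np.linalg.norm(FL-FR),np.linalg.norm(NL-NR),"x",np.linalg.norm(FL-NL),np.linalg.norm(FR-NR))
    E=dict(far=((85,120),(487,30)),near=((180,548),(587,457)),left=((37,198),(90,462)),right=((550,80),(614,343)))
    for k,(a,b) in E.items():
        m=f(((a[0]+b[0])/2,(a[1]+b[1])/2)); 
        best=[]
        for z in np.arange(.09,.165,.0005):
            q=R.T@(ray("top",m,z)-[C[0],C[1],0]); h=dict(far=(q[0]-.0695,z-.094),near=(-q[0]-.0695,z-.094),left=(q[1]-.098,z-.09),right=(-q[1]-.098,z-.09))[k]
            best.append((abs(np.hypot(*h)-.068),np.pi-np.arctan2(h[1],h[0]),z,*q[:2]))
        print(k,np.round(min(best),3))
    for z in(.05,): print([ray("top",p,.075) for p in((245,160),(423,158))])
    print(togo((.47,.318,.22)), arm.sense()['eef_rot'][:,1])
E
python3 carton.py
```

```text
C [0.58503814 0.04104065] psi 0.23382389756630434 lens y 0.19214566427809973 0.19390217531552212 x 0.13242629300214187 0.13218887026648823
far [ 0.     1.954  0.157  0.095 -0.   ]
near [ 0.     2.238  0.148 -0.112 -0.   ]
left [0.000e+00 2.028e+00 1.510e-01 1.000e-03 1.280e-01]
right [ 0.     1.923  0.154  0.    -0.122]
[array([0.75683284, 0.21477307, 0.075     ]), array([ 0.76381968, -0.24187261,  0.075     ])]
[-2.429 -0.93   0.009] [ 0.27517508  0.96139285 -0.00156852]
```

```bash
python3 -m handwheel '[[[-1,-0.5,0],-0.163,1],[[-1,-0.5,0],-0.163,1],[[-1,-0.5,0],-0.163,1],[[-1,-0.5,0],-0.163,1],[[-1,-0.5,0],-0.163,1]]'; python3 -c "
from carton import *
s=arm.sense(); print(s['time'],s['position'],togo((.47,.318,.2)), R.T@s['eef_rot'])"
```

```text
time: 0.6
position: [0.2838, 0.4369, 0.2217]
eef_rot: [[-0.974, -0.228, 0.0], [-0.228, 0.974, -0.002], [0.0, -0.002, -1.0]]
force: [-0.2, 0.6, 0.4]
gripper_width: 1.0
grasp_force: 0.0
0.6 [0.2837827  0.43694267 0.22169562] [-1.028 -1.055  0.146] [[-9.99993028e-01  3.73422805e-03 -1.46806027e-05]
 [ 3.73424662e-03  9.99991772e-01 -1.58460695e-03]
 [ 8.76319815e-06 -1.58465072e-03 -9.99998744e-01]]
```

```bash
python3 -m handwheel '[[[-1,-1,0.14],0,1],[[-1,-1,0.14],0,1],[[-1,-1,0.14],0,1],[[-1,-1,0.14],0,1],[[-1,-1,0.14],0,1]]'; python3 -c "
from carton import *
s=arm.sense(); print(s['time'],s['position'],togo((.47,.317,.112)))
m=arm.camera_model('wrist'); cv2.imwrite('pics/w1.png',arm.snapshot('wrist')[:,:,::-1]); print(proj('wrist',(.47,.317,.136),m))"
```

```text
time: 1.1
position: [0.4653, 0.3263, 0.1998]
eef_rot: [[-0.974, -0.227, 0.0], [-0.227, 0.974, -0.001], [0.0, -0.001, -1.0]]
force: [-0.1, 0.1, 0.6]
gripper_width: 1.001
grasp_force: 0.0
1.1 [0.46531015 0.32627147 0.19984202] [-0.016 -0.067  0.586]
[298.94566013 262.01556775]
```

View pics/w1.png

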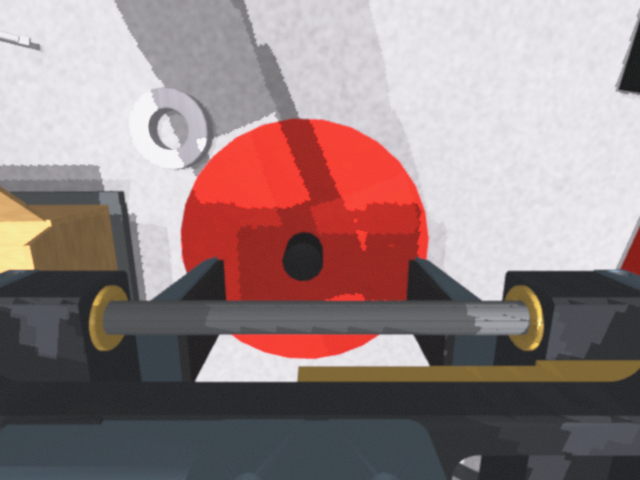

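The wrist view shows the knob at (303,258), within a few px of the (299,262) I predicted. I'll grasp it and lift.

```bash
python3 -m handwheel '[[[-0.015,-0.065,0.2],0,1],[[-0.015,-0.065,0.45],0,1],[[-0.015,-0.065,0.585],0,1],[[-0.015,-0.065,0.585],0,0.9],[[-0.015,-0.065,0.585],0,0]]'; python3 -m handwheel '[[[0,0,0],0,0],[[0,0,0],0,0],[[0,0,0],0,0],[[0,0,-0.05],0,0],[[0,0,-0.2],0,0]]'
```

```text
time: 1.65
position: [0.4661, 0.3204, 0.1137]
eef_rot: [[-0.973, -0.232, -0.0], [-0.232, 0.973, 0.0], [0.0, 0.0, -1.0]]
force: [0.8, 0.2, -0.4]
gripper_width: 0.858
grasp_force: 0.0
time: 2.15
position: [0.4657, 0.3184, 0.1423]
eef_rot: [[-0.973, -0.231, -0.004], [-0.231, 0.973, -0.002], [0.004, -0.001, -1.0]]
force: [0.0, 0.6, 0.4]
gripper_width: 0.418
grasp_force: 0.0
```

The fingers hadn't closed before the lift began, so I'm going back down and waiting for them this time.

```bash
python3 -m handwheel '[[[-0.01,-0.01,0.1],0,0.5],[[-0.01,-0.01,0.2],0,0.5],[[-0.01,-0.01,0.2],0,0.5],[[-0.01,-0.01,0.2],0,0],[[-0.01,-0.01,0.2],0,0]]'; python3 -m handwheel '[[[0,0,0],0,0],[[0,0,0],0,0],[[0,0,0],0,0],[[0,0,0],0,0],[[0,0,0],0,0]]'
```

```text
time: 2.65
position: [0.4692, 0.3184, 0.1141]
eef_rot: [[-0.973, -0.231, 0.001], [-0.231, 0.973, 0.001], [-0.001, 0.001, -1.0]]
force: [-0.7, -0.1, 0.5]
gripper_width: 0.356
grasp_force: 0.0
time: 3.15
position: [0.4692, 0.3184, 0.1141]
eef_rot: [[-0.973, -0.231, 0.002], [-0.231, 0.973, 0.001], [-0.002, 0.001, -1.0]]
force: [0.2, -0.6, 5.5]
gripper_width: 0.3
grasp_force: 30.0
```

```bash
python3 -m handwheel '[[[0,0,-0.05],0,0],[[0,0,-0.2],0,0],[[0,0,-0.4],0,0],[[0,0,-0.6],0,0],[[0,0,-0.85],0,0]]'; for i in 1 ; do python3 -m handwheel '[[[0.03,-0.15,0],0,0],[[0.06,-0.35,0],0,0],[[0.09,-0.55,0],0,0],[[0.12,-0.78,0],0,0],[[0.15,-1,0],0,0]]'; done; python3 -c "
from h import *
print(togo((.5267,-.349,.245)))"
```

```text
time: 3.65
position: [0.4675, 0.3174, 0.2403]
eef_rot: [[-0.973, -0.231, -0.004], [-0.231, 0.973, -0.002], [0.004, -0.001, -1.0]]
force: [0.6, 0.9, -3.1]
gripper_width: 0.299
grasp_force: 30.0
time: 4.15
position: [0.4807, 0.1656, 0.2401]
eef_rot: [[-0.973, -0.232, -0.002], [-0.232, 0.973, -0.0], [0.002, 0.0, -1.0]]
force: [0.3, -0.5, -2.8]
gripper_width: 0.304
grasp_force: 30.0
[ 0.496 -3.408 -0.032]
```

```bash
python3 -m handwheel '[[[0.03,-0.2,0],0,0],[[0.06,-0.4,0],0,0],[[0.09,-0.6,0],0,0],[[0.12,-0.8,0],0,0],[[0.15,-1,0],0,0]]'; python3 -m handwheel '[[[0.03,-0.2,0],0,0],[[0.06,-0.4,0],0,0],[[0.09,-0.6,0],0,0],[[0.12,-0.8,0],0,0],[[0.15,-1,0],0,0]]';  python3 -m handwheel '[[[0.03,-0.2,0],0,0],[[0.06,-0.4,0],0,0],[[0.09,-0.6,0],0,0],[[0.12,-0.8,0],0,0],[[0.15,-1,0],0,0]]'; python3 -c "
from h import *
print(togo((.5267,-.349,.245)))"
```

```text
time: 4.65
position: [0.4935, 0.0147, 0.2402]
eef_rot: [[-0.973, -0.231, -0.002], [-0.231, 0.973, 0.0], [0.002, 0.001, -1.0]]
force: [0.2, 0.0, -2.4]
gripper_width: 0.297
grasp_force: 30.0
time: 5.15
position: [0.5064, -0.1363, 0.2401]
eef_rot: [[-0.973, -0.231, -0.002], [-0.231, 0.973, 0.001], [0.001, 0.001, -1.0]]
force: [0.3, 0.3, -3.0]
gripper_width: 0.303
grasp_force: 30.0
time: 5.65
position: [0.5193, -0.2873, 0.2399]
eef_rot: [[-0.973, -0.231, -0.002], [-0.231, 0.973, 0.001], [0.001, 0.002, -1.0]]
force: [0.9, -0.5, -3.4]
gripper_width: 0.3
grasp_force: 30.0
[ 0.047 -0.412 -0.035]
```

```bash
python3 -m handwheel '[[[0.045,-0.2,0],0,0],[[0.045,-0.41,0.2],0,0],[[0.045,-0.41,0.5],0,0],[[0.045,-0.41,0.8],0,0],[[0.045,-0.41,0.98],0,0]]'; python3 -c "
from h import *
print(togo((.5267,-.349,.040)))
cv2.imwrite('pics/s2.png',arm.snapshot('side')[:,:,::-1])"
```

```text
time: 6.15
position: [0.5249, -0.3464, 0.089]
eef_rot: [[-0.973, -0.23, -0.006], [-0.23, 0.973, 0.005], [0.005, 0.006, -1.0]]
force: [-0.6, 1.1, -3.3]
gripper_width: 0.3
grasp_force: 30.0
[-0.009 -0.021  0.327]
```

View pics/s2.png

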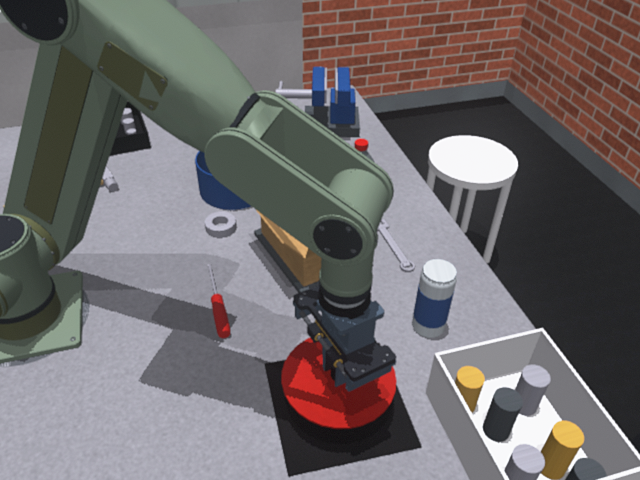

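The lid hangs level above the mat, centred near (340,385). Next I'll lower it gently.

```bash
python3 -m handwheel '[[[-0.005,-0.015,0.12],0,0],[[-0.005,-0.015,0.22],0,0],[[-0.005,-0.015,0.28],0,0],[[-0.005,-0.015,0.32],0,0],[[-0.005,-0.015,0.35],0,0]]';python3 -m handwheel '[[[0,0,0.01],0,0],[[0,0,0.02],0,0],[[0,0,0.03],0,0],[[0,0,0.03],0,0],[[0,0,0.03],0,0]]'
```

```text
time: 6.7
position: [0.529, -0.3499, 0.0413]
eef_rot: [[-0.973, -0.231, 0.0], [-0.231, 0.973, -0.0], [-0.0, -0.0, -1.0]]
force: [-0.4, -0.8, -3.1]
gripper_width: 0.299
grasp_force: 30.0
time: 7.2
position: [0.5288, -0.3499, 0.0369]
eef_rot: [[-0.973, -0.231, 0.0], [-0.231, 0.973, -0.0], [-0.0, -0.0, -1.0]]
force: [0.4, 0.4, -2.0]
gripper_width: 0.3
grasp_force: 30.0
```

```bash
python3 -m handwheel '[[[0.01,0,0.01],0,0],[[0.01,0,0.02],0,0],[[0.01,0,0.03],0,0],[[0.01,0,0.035],0,0],[[0.01,0,0.035],0,0]]'; python3 -m handwheel '[[[0,0,0.005],0,0],[[0,0,0.01],0,0],[[0,0,0.01],0,0],[[0,0,0.01],0,0],[[0,0,0.01],0,0]]'
```

```text
time: 7.7
position: [0.5272, -0.3502, 0.0313]
eef_rot: [[-0.973, -0.231, -0.0], [-0.231, 0.973, 0.0], [0.0, 0.0, -1.0]]
force: [0.5, 0.0, -2.6]
gripper_width: 0.303
grasp_force: 30.0
time: 8.2
position: [0.5274, -0.3502, 0.0311]
eef_rot: [[-0.973, -0.231, 0.001], [-0.231, 0.973, -0.0], [-0.001, -0.0, -1.0]]
force: [-1.6, 1.6, 5.3]
gripper_width: 0.302
grasp_force: 30.0
```

Contact is felt at TCP 0.0311, as expected. I'll release and go back.

```bash
python3 -m handwheel '[[[0,0,0],0,1],[[0,0,0],0,1],[[0,0,0],0,1],[[0,0,0],0,1],[[0,0,0],0,1]]'; python3 -m handwheel '[[[0,0,-0.3],0,1],[[0,0,-0.6],0,1],[[0,0,-0.9],0,1],[[0,0,-1],0,1],[[0,0,-1],0,1]]'; python3 -m handwheel '[[[0,0.1,-0.2],0,1],[[-0.05,0.4,-0.4],0,1],[[-0.1,0.7,-0.5],0,1],[[-0.15,1,-0.5],0,1],[[-0.15,1,-0.5],0,1]]'; python3 -m handwheel '[[[-0.05,0.3,0],0,1],[[-0.1,0.6,0],0,1],[[-0.15,0.9,0],0,1],[[-0.15,1,0],0,1],[[-0.15,1,0],0,1]]'; python3 -c "
from h import *
print(togo((.4,.3,.26)))
im=arm.snapshot('top'); cv2.imwrite('pics/t3.png',im[:,:,::-1])
im=im.astype(int); r,g,b=im[...,0],im[...,1],im[...,2]
c=big(((r>110)&(g<60)&(b<60)).astype(np.uint8),(400,195,520,315))
P=np.array([ray('top',p[0],.0155)[:2] for p in cv2.convexHull(c)],np.float32); print(cv2.minEnclosingCircle(P))
"
```

```text
time: 8.7
position: [0.5273, -0.3502, 0.0298]
eef_rot: [[-0.973, -0.231, -0.0], [-0.231, 0.973, 0.0], [-0.0, 0.0, -1.0]]
force: [0.2, 0.5, -0.0]
gripper_width: 0.705
grasp_force: 0.0
time: 9.2
position: [0.5286, -0.3512, 0.1833]
eef_rot: [[-0.973, -0.231, 0.006], [-0.231, 0.973, -0.004], [-0.005, -0.005, -1.0]]
force: [0.3, 1.1, -0.4]
gripper_width: 1.001
grasp_force: 0.0
time: 9.7
position: [0.5133, -0.1941, 0.2541]
eef_rot: [[-0.972, -0.236, -0.002], [-0.236, 0.972, 0.003], [0.001, 0.004, -1.0]]
force: [0.3, -0.5, 0.6]
gripper_width: 0.998
grasp_force: 0.0
time: 10.2
position: [0.5009, -0.0468, 0.2536]
eef_rot: [[-0.972, -0.234, -0.003], [-0.234, 0.972, 0.0], [0.003, 0.001, -1.0]]
force: [0.5, -0.0, -0.2]
gripper_width: 1.002
grasp_force: 0.0
[ 0.113  2.405 -0.041]
((0.5288559794425964, -0.3500058054924011), 0.09410455822944641)
```

View pics/t3.png

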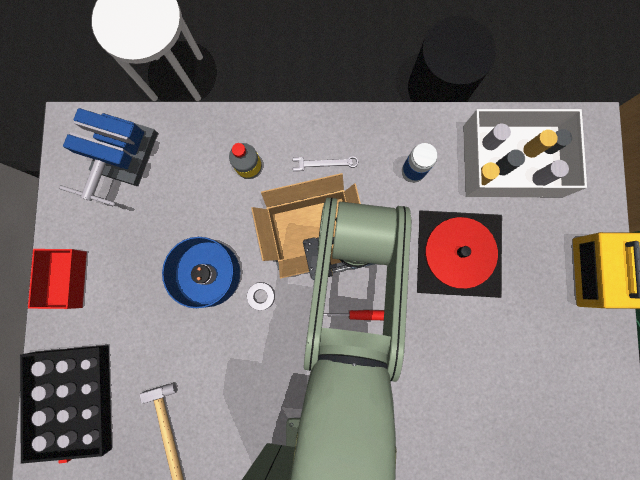

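Lid centre is (0.529,-0.350), within 2 mm of the mat's middle. The solenoid cap is at about (203,274) inside the tin.

```bash
python3 - <<'E'
from h import *
im=cv2.imread('pics/t3.png'); c=big((im.max(2)<60).astype(np.uint8),(175,250,232,297))
print(cv2.boundingRect(c)); P=np.array([ray('top',p[0],.07)[:2] for p in cv2.convexHull(c)],np.float32); e=cv2.minEnclosingCircle(P); print(e)
print(cv2.minAreaRect(P)); t=e[0]
hs=cv2.cvtColor(im,cv2.COLOR_BGR2HSV); k=((hs[...,0]>105)&(hs[...,0]<125)&(hs[...,1]>130)).astype(np.uint8); c=big(k,(155,230,245,315))
P=np.array([ray('top',p[0],.095)[:2] for p in cv2.convexHull(c)],np.float32); print('tin',cv2.minEnclosingCircle(P))
print(togo((*t,.2)))
E
```

```text
(191, 265, 13, 18)
((0.46457639336586, 0.32135945558547974), 0.022855812683701515)
((0.4673196077346802, 0.32986152172088623), (0.025478651747107506, 0.045470207929611206), 72.11759185791016)
tin ((0.4656203091144562, 0.31211569905281067), 0.09541084617376328)
[-0.335  2.453  0.357]
```

```bash
python3 -m handwheel '[[[-0.04,0.3,0],0,1],[[-0.08,0.6,0],0,1],[[-0.12,0.9,0],0,1],[[-0.15,1,0],0,1],[[-0.15,1,0],0,1]]'; python3 -m handwheel '[[[-0.05,0.3,0],0,1],[[-0.1,0.6,0],0,1],[[-0.15,0.9,0],0,1],[[-0.15,1,0],0,1],[[-0.15,1,0],0,1]]';  python3 -m handwheel '[[[0,0.3,0],0,1],[[0,0.45,0],0,1],[[0,0.45,0],0,1],[[0,0.45,0],0,1],[[0,0.45,0],0,1]]';python3 -c "
from h import *
m=arm.camera_model('wrist'); cv2.imwrite('pics/w4.png',arm.snapshot('wrist')[:,:,::-1]); np.savez('w4',K=m['mtx'],T=m['cam_to_world']); print(proj('wrist',(.4646,.3214,.07),m),proj('wrist',(.47,.318,.095),m),arm.sense()['position'])"
```

```text
time: 10.75
position: [0.4896, 0.1034, 0.2542]
eef_rot: [[-0.973, -0.233, -0.001], [-0.233, 0.973, -0.001], [0.001, -0.0, -1.0]]
force: [0.3, -0.1, -0.6]
gripper_width: 0.999
grasp_force: 0.0
time: 11.25
position: [0.4767, 0.254, 0.2542]
eef_rot: [[-0.973, -0.232, -0.001], [-0.232, 0.973, -0.001], [0.001, -0.001, -1.0]]
force: [-0.0, -0.8, -0.3]
gripper_width: 1.0
grasp_force: 0.0
time: 11.75
position: [0.4613, 0.3178, 0.2549]
eef_rot: [[-0.973, -0.229, 0.0], [-0.229, 0.973, -0.001], [0.0, -0.001, -1.0]]
force: [-0.9, -0.1, 0.3]
gripper_width: 1.002
grasp_force: 0.0
[317.80165115 227.14540842] [312.95802905 237.41407432] [0.46118466 0.31803064 0.25504733]
```

View pics/w4.png

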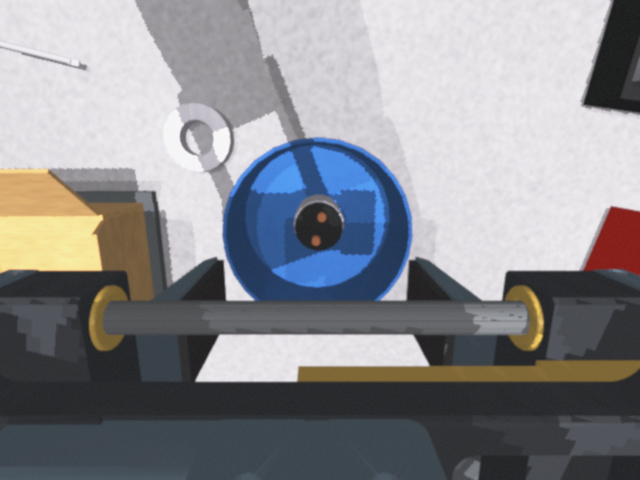

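The cap is at (319,226) against a predicted (318,227), so the solenoid stands at (0.465,0.321). Going down.

```bash
python3 -m handwheel '[[[-0.03,0.015,0.2],0,1],[[-0.03,0.015,0.5],0,1],[[-0.03,0.015,0.7],0,1],[[-0.03,0.015,0.8],0,1],[[-0.03,0.015,0.8],0,1]]'; python3 -c "
from h import *
print(togo((.465,.321,.038)))"
```

```text
time: 12.3
position: [0.4634, 0.3211, 0.1326]
eef_rot: [[-0.973, -0.23, -0.004], [-0.23, 0.973, -0.003], [0.005, -0.002, -1.0]]
force: [-0.2, 0.0, 0.9]
gripper_width: 0.999
grasp_force: 0.0
[-0.014 -0.002  0.631]
```

```bash
python3 -m handwheel '[[[-0.01,0,0.2],0,1],[[-0.01,0,0.4],0,1],[[-0.01,0,0.55],0,1],[[-0.01,0,0.63],0,1],[[-0.01,0,0.63],0,1]]'; python3 -m handwheel '[[[0,0,0],0,0.5],[[0,0,0],0,0.3],[[0,0,0],0,0.3],[[0,0,0],0,0.3],[[0,0,0],0,0.3]]'; python3 -m handwheel '[[[0,0,0],0,0],[[0,0,0],0,0],[[0,0,0],0,0],[[0,0,0],0,0],[[0,0,0],0,0]]'
```

```text
time: 12.8
position: [0.4658, 0.323, 0.0401]
eef_rot: [[-0.973, -0.231, -0.001], [-0.231, 0.973, -0.001], [0.001, -0.001, -1.0]]
force: [-0.5, 0.9, 0.2]
gripper_width: 0.999
grasp_force: 0.0
time: 13.3
position: [0.466, 0.3234, 0.041]
eef_rot: [[-0.973, -0.232, 0.001], [-0.232, 0.973, -0.0], [-0.001, -0.001, -1.0]]
force: [0.3, -3.9, 2.4]
gripper_width: 0.592
grasp_force: 1.7
time: 13.8
position: [0.466, 0.3231, 0.0409]
eef_rot: [[-0.973, -0.232, 0.0], [-0.232, 0.973, -0.001], [-0.0, -0.001, -1.0]]
force: [0.4, -3.6, 5.5]
gripper_width: 0.563
grasp_force: 30.0
```

```bash
python3 -m handwheel '[[[0,0,-0.1],0,0],[[0,0,-0.3],0,0],[[0,0,-0.5],0,0],[[0,0,-0.7],0,0],[[0,0,-0.9],0,0]]'; python3 -m handwheel '[[[0,0,-0.15],0,0],[[0,0,-0.3],0,0],[[0,0,-0.45],0,0],[[0,0,-0.5],0,0],[[0,0,-0.5],0,0]]'; python3 -c "
from carton import *
print(togo((*C,.25)))"
```

```text
time: 14.3
position: [0.4649, 0.3237, 0.1753]
eef_rot: [[-0.973, -0.231, -0.003], [-0.231, 0.973, -0.0], [0.003, 0.0, -1.0]]
force: [0.7, 1.1, -4.5]
gripper_width: 0.562
grasp_force: 30.0
time: 14.8
position: [0.4658, 0.324, 0.2504]
eef_rot: [[-0.973, -0.231, 0.0], [-0.231, 0.973, 0.001], [-0.001, 0.001, -1.0]]
force: [0.3, -0.3, -4.5]
gripper_width: 0.567
grasp_force: 30.0
[-3.370e-01 -2.019e+00  1.000e-03]
```

```bash
python3 -m handwheel '[[[-0.03,-0.2,0],0,0],[[-0.06,-0.4,0],0,0],[[-0.1,-0.6,0],0,0],[[-0.13,-0.8,0],0,0],[[-0.17,-1,0],0,0]]'; python3 -m handwheel '[[[-0.03,-0.2,0],0,0],[[-0.06,-0.4,0],0,0],[[-0.1,-0.6,0],0,0],[[-0.13,-0.8,0],0,0],[[-0.17,-1,0],0,0]]'; python3 -m handwheel '[[[0,-0.02,0],0,0],[[0,-0.02,0],0,0],[[0,-0.02,0],0,0],[[0,-0.02,0],0,0],[[0,-0.02,0],0,0]]'; python3 -c "
from carton import *
s=arm.sense();print(togo((*C,.04)),R.T@s['eef_rot'])
cv2.imwrite('pics/s5.png',arm.snapshot('side')[60:300,180:500,::-1].repeat(2,0).repeat(2,1))"
```

```text
time: 15.3
position: [0.5245, 0.1823, 0.2481]
eef_rot: [[-0.973, -0.231, -0.004], [-0.231, 0.973, -0.001], [0.004, 0.0, -1.0]]
force: [0.2, 0.3, -4.6]
gripper_width: 0.564
grasp_force: 30.0
time: 15.8
position: [0.5841, 0.0424, 0.2479]
eef_rot: [[-0.973, -0.231, -0.004], [-0.231, 0.973, 0.0], [0.004, 0.001, -1.0]]
force: [0.9, 0.2, -4.0]
gripper_width: 0.564
grasp_force: 30.0
time: 16.3
position: [0.5851, 0.0415, 0.2503]
eef_rot: [[-0.973, -0.232, -0.0], [-0.232, 0.973, 0.0], [0.0, 0.0, -1.0]]
force: [-0.4, 0.5, -3.9]
gripper_width: 0.563
grasp_force: 30.0
[ 1.000e-03 -4.000e-03  1.402e+00] [[-9.99999673e-01 -7.87025240e-04 -1.88047911e-04]
 [-7.87098266e-04  9.99999615e-01  3.88579268e-04]
 [ 1.87742017e-04  3.88727153e-04 -9.99999907e-01]]
```

View pics/s5.png

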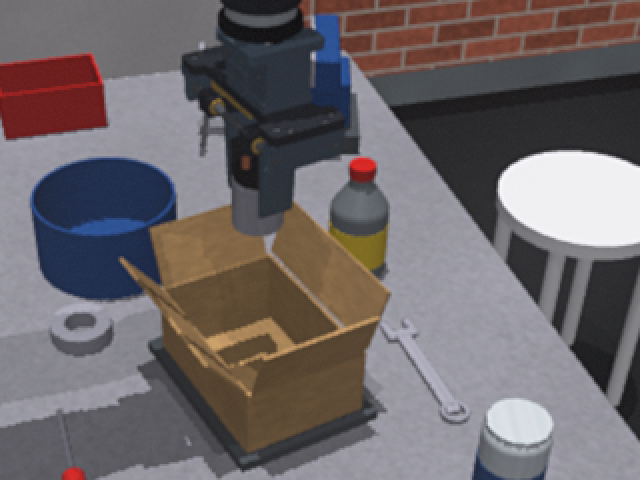

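The solenoid hangs upright over the carton opening, and the flaps are untouched. Lowering it.

```bash
python3 -m handwheel '[[[0,0,0.2],0,0],[[0,0,0.4],0,0],[[0,0,0.6],0,0],[[0,0,0.8],0,0],[[0,0,1],0,0]]'; python3 -m handwheel '[[[0,0,0.1],0,0],[[0,0,0.2],0,0],[[0,0,0.28],0,0],[[0,0,0.33],0,0],[[0,0,0.36],0,0]]'; python3 -m handwheel '[[[0,0,0.01],0,0],[[0,0,0.02],0,0],[[0,0,0.03],0,0],[[0,0,0.03],0,0],[[0,0,0.03],0,0]]'; python3 -c "
from carton import *
print(togo((*C,.04)))"
```

```text
time: 16.85
position: [0.5856, 0.0411, 0.0997]
eef_rot: [[-0.973, -0.232, 0.001], [-0.232, 0.973, 0.0], [-0.001, -0.0, -1.0]]
force: [0.7, 0.1, -3.7]
gripper_width: 0.569
grasp_force: 30.0
time: 17.35
position: [0.5855, 0.0408, 0.0461]
eef_rot: [[-0.973, -0.231, -0.0], [-0.231, 0.973, 0.0], [0.0, 0.0, -1.0]]
force: [-0.2, -0.0, -4.2]
gripper_width: 0.566
grasp_force: 30.0
time: 17.85
position: [0.5857, 0.0406, 0.0423]
eef_rot: [[-0.973, -0.231, 0.001], [-0.231, 0.973, 0.0], [-0.001, -0.0, -1.0]]
force: [1.1, -0.5, -3.1]
gripper_width: 0.565
grasp_force: 30.0
[0.003 0.004 0.015]
```

```bash
python3 -m handwheel '[[[0,0,0.005],0,0],[[0,0,0.01],0,0],[[0,0,0.015],0,0],[[0,0,0.015],0,0],[[0,0,0.015],0,0]]'; python3 -m handwheel '[[[0,0,0.005],0,0],[[0,0,0.01],0,0],[[0,0,0.01],0,0],[[0,0,0.01],0,0],[[0,0,0.01],0,0]]'
```

```text
time: 18.35
position: [0.5856, 0.0406, 0.04]
eef_rot: [[-0.973, -0.231, 0.0], [-0.231, 0.973, 0.0], [-0.0, 0.0, -1.0]]
force: [-0.8, -0.1, -0.6]
gripper_width: 0.562
grasp_force: 30.0
time: 18.85
position: [0.5855, 0.0406, 0.0399]
eef_rot: [[-0.973, -0.231, 0.001], [-0.231, 0.973, 0.0], [-0.001, -0.0, -1.0]]
force: [-4.3, -0.1, 7.9]
gripper_width: 0.566
grasp_force: 30.0
```

The solenoid is standing on the carton floor. I'll release it and retreat straight up.

```bash
python3 -m handwheel '[[[0,0,0],0,0.95],[[0,0,0],0,0.95],[[0,0,0],0,0.95],[[0,0,0],0,0.95],[[0,0,0],0,0.95]]'; python3 -m handwheel '[[[0,0,-0.15],0,0.95],[[0,0,-0.4],0,0.95],[[0,0,-0.7],0,0.95],[[0,0,-1],0,0.95],[[0,0,-1],0,0.95]]'; python3 -m handwheel '[[[0,0,-0.15],0,0],[[0,0.3,-0.15],0,0],[[0,0.6,-0.15],0,0],[[0,0.9,-0.15],0,0],[[0,1,-0.15],0,0]]';  python3 -c "
from carton import *
s=arm.sense();print(togo(W(0,.158,.133)),R.T@(s['position']-[*C,0]))
im=arm.snapshot('top'); cv2.imwrite('pics/t6.png',im[168:286,245:375,::-1].repeat(5,0).repeat(5,1))"
```

```text
time: 19.35
position: [0.5855, 0.0406, 0.038]
eef_rot: [[-0.973, -0.231, -0.0], [-0.231, 0.973, 0.0], [0.0, 0.0, -1.0]]
force: [-0.4, 0.1, -0.1]
gripper_width: 0.945
grasp_force: 0.0
time: 19.85
position: [0.5894, 0.0408, 0.1952]
eef_rot: [[-0.973, -0.231, 0.014], [-0.231, 0.973, 0.001], [-0.014, -0.003, -1.0]]
force: [0.8, -0.3, 0.6]
gripper_width: 0.952
grasp_force: 0.0
time: 20.35
position: [0.5494, 0.1898, 0.2099]
eef_rot: [[-0.972, -0.234, -0.001], [-0.234, 0.972, 0.001], [0.001, 0.001, -1.0]]
force: [0.5, -0.2, -0.4]
gripper_width: 0.545
grasp_force: 0.0
[-0.002  0.033  0.513] [-1.58372571e-04  1.52955334e-01  2.09947319e-01]
```

View pics/t6.png

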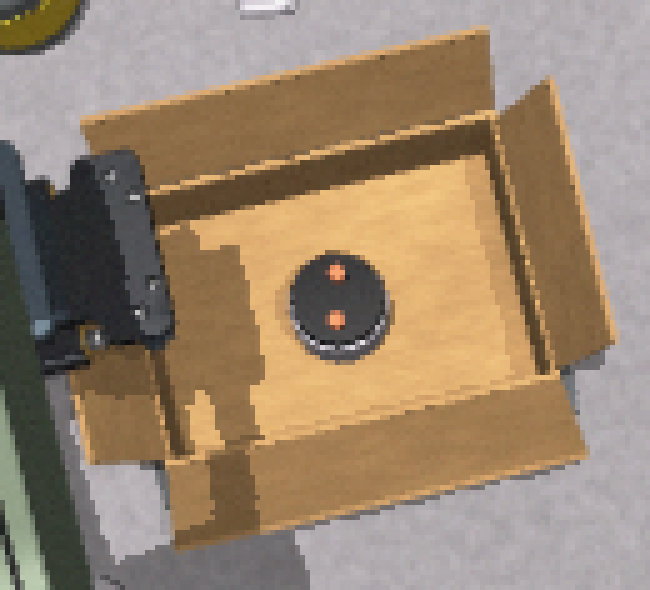

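The solenoid stands upright in the middle at (338,300), with both studs up. Next is the left end flap.

```bash
python3 -m handwheel '[[[0,0.05,0],0,0],[[0,0.05,0],0,0],[[0,0.05,0],0,0],[[0,0.05,0],0,0],[[0,0.05,0],0,0]]'; python3 -m handwheel '[[[0,0,0.15],0,0],[[0,0,0.3],0,0],[[0,0,0.45],0,0],[[0,0,0.5],0,0],[[0,0,0.5],0,0]]';  python3 -c "
from carton import *
s=arm.sense();q=R.T@(s['position']-[*C,0]);print(q,s['gripper_width'])
for y,z in((.135,.138),(.115,.142),(.099,.141),(.081,.131),(.070,.115),(.067,.098)): print(togo(W(0,y,z)))"
```

```text
time: 20.9
position: [0.5494, 0.1929, 0.2107]
eef_rot: [[-0.973, -0.23, 0.0], [-0.23, 0.973, -0.0], [-0.0, -0.0, -1.0]]
force: [0.3, 0.3, 0.4]
gripper_width: 0.061
grasp_force: 0.0
time: 21.4
position: [0.5486, 0.1933, 0.1348]
eef_rot: [[-0.973, -0.231, -0.002], [-0.231, 0.973, -0.001], [0.002, -0.0, -1.0]]
force: [-0.3, 0.0, 0.4]
gripper_width: 0.007
grasp_force: 0.0
[-0.00016775  0.15654137  0.13477922] 0.007451251396223033
[-0.001 -0.144 -0.021]
[-0.001 -0.277 -0.048]
[-0.001 -0.384 -0.041]
[-0.002 -0.504  0.025]
[-0.002 -0.577  0.132]
[-0.002 -0.597  0.245]
```

```bash
python3 -m handwheel '[[[0,-0.08,-0.01],0,0],[[0,-0.145,-0.02],0,0],[[0,-0.21,-0.035],0,0],[[0,-0.28,-0.05],0,0],[[0,-0.335,-0.045],0,0]]'; python3 -m handwheel '[[[0,-0.05,0.005],0,0],[[0,-0.11,0.035],0,0],[[0,-0.17,0.07],0,0],[[0,-0.21,0.12],0,0],[[0,-0.245,0.18],0,0]]';  python3 -c "
from carton import *
s=arm.sense();q=R.T@(s['position']-[*C,0]);print(q)
print(togo(W(0,.067,.098)))"
```

```text
time: 21.9
position: [0.5614, 0.1438, 0.1434]
eef_rot: [[-0.973, -0.231, 0.002], [-0.231, 0.973, 0.0], [-0.002, -0.0, -1.0]]
force: [0.1, 0.4, -0.1]
gripper_width: 0.007
grasp_force: 0.4
time: 22.4
position: [0.5694, 0.1085, 0.1147]
eef_rot: [[-0.973, -0.231, 0.0], [-0.231, 0.973, -0.0], [-0.0, -0.0, -1.0]]
force: [0.3, -0.1, 1.2]
gripper_width: 0.005
grasp_force: 0.4
[0.00039568 0.06922752 0.11472884]
[ 0.003 -0.015  0.112]
```

```bash
python3 -m handwheel '[[[0,-0.01,0.04],0,0],[[0,-0.01,0.08],0,0],[[0,-0.01,0.1],0,0],[[0,-0.01,0.11],0,0],[[0,-0.01,0.11],0,0]]'; python3 -m handwheel '[[[0,0,0.005],0,0],[[0,0,0.01],0,0],[[0,0,0.015],0,0],[[0,0,0.02],0,0],[[0,0,0.02],0,0]]'
```

```text
time: 22.9
position: [0.5693, 0.1075, 0.1016]
eef_rot: [[-0.973, -0.232, 0.001], [-0.232, 0.973, -0.001], [-0.001, -0.001, -1.0]]
force: [-5.1, -2.9, 16.7]
gripper_width: 0.005
grasp_force: 8.5
time: 23.4
position: [0.5694, 0.1075, 0.1013]
eef_rot: [[-0.973, -0.232, 0.002], [-0.232, 0.973, -0.001], [-0.002, -0.001, -1.0]]
force: [-10.3, -3.3, 32.1]
gripper_width: 0.005
grasp_force: 16.0
```

Firm stop at tip height 0.093, so the flap is level. On to the right end flap.

```bash
python3 -m handwheel '[[[0,0,-0.2],0,0],[[0,0,-0.45],0,0],[[0,0,-0.75],0,0],[[0,-0.3,-0.75],0,0],[[0,-0.6,-0.75],0,0]]'; python3 -m handwheel '[[[0,-0.3,0],0,0],[[0,-0.6,0],0,0],[[0,-0.92,0],0,0],[[0,-0.92,0],0,0],[[0,-0.92,0],0,0]]'; python3 -m handwheel '[[[0,0,0.15],0,0],[[0,0,0.3],0,0],[[0,0,0.45],0,0],[[0,0,0.52],0,0],[[0,0,0.52],0,0]]'; python3 -c "
from carton import *
s=arm.sense();q=R.T@(s['position']-[*C,0]);print(q,s['gripper_width'])
for y,z in((.135,.138),(.115,.142),(.099,.141),(.081,.131),(.070,.115),(.067,.101)): print(togo(W(0,-y,z)))"
```

```text
time: 23.9
position: [0.5912, 0.0206, 0.2102]
eef_rot: [[-0.972, -0.235, 0.004], [-0.235, 0.972, 0.0], [-0.004, -0.0, -1.0]]
force: [0.5, 0.6, -0.5]
gripper_width: 0.001
grasp_force: 0.0
time: 24.4
position: [0.622, -0.1145, 0.2076]
eef_rot: [[-0.973, -0.229, -0.001], [-0.229, 0.973, 0.001], [0.001, 0.001, -1.0]]
force: [-0.8, 1.4, 0.2]
gripper_width: 0.004
grasp_force: 0.0
time: 24.9
position: [0.6211, -0.1124, 0.1289]
eef_rot: [[-0.973, -0.233, -0.004], [-0.233, 0.973, 0.001], [0.003, 0.002, -1.0]]
force: [0.5, 0.4, 0.2]
gripper_width: 0.004
grasp_force: 0.0
[-0.00046305 -0.15765869  0.12887513] 0.003886652354737811
[-0.003  0.151 -0.061]
[-0.003  0.285 -0.087]
[-0.003  0.391 -0.08 ]
[-0.004  0.511 -0.013]
[-0.004  0.584  0.094]
[-0.004  0.604  0.187]
```

```bash
python3 -m handwheel '[[[0,0.08,-0.04],0,0],[[0,0.15,-0.065],0,0],[[0,0.22,-0.08],0,0],[[0,0.285,-0.09],0,0],[[0,0.34,-0.085],0,0]]'; python3 -m handwheel '[[[0,0.05,0.005],0,0],[[0,0.11,0.035],0,0],[[0,0.17,0.07],0,0],[[0,0.21,0.12],0,0],[[0,0.245,0.18],0,0]]';  python3 -c "
from carton import *
s=arm.sense();q=R.T@(s['position']-[*C,0]);print(q)
print(togo(W(0,-.067,.099)))"
```

```text
time: 25.4
position: [0.6106, -0.0635, 0.1442]
eef_rot: [[-0.973, -0.232, 0.002], [-0.232, 0.973, -0.0], [-0.002, -0.001, -1.0]]
force: [0.3, -0.9, 0.8]
gripper_width: 0.005
grasp_force: 0.3
time: 25.9
position: [0.6017, -0.028, 0.1154]
eef_rot: [[-0.973, -0.231, -0.0], [-0.231, 0.973, 0.0], [0.0, 0.0, -1.0]]
force: [-0.6, -0.3, 0.6]
gripper_width: 0.007
grasp_force: 0.5
[ 0.0002512  -0.07105546  0.11541237]
[0.002 0.027 0.109]
```

```bash
python3 -m handwheel '[[[0,0.015,0.04],0,0],[[0,0.02,0.08],0,0],[[0,0.02,0.1],0,0],[[0,0.02,0.12],0,0],[[0,0.02,0.125],0,0]]'; python3 -m handwheel '[[[0,0,0.005],0,0],[[0,0,0.005],0,0],[[0,0,0.005],0,0],[[0,0,-0.1],0,0],[[0,0,-0.3],0,0]]';  python3 -c "
from carton import *
s=arm.sense();q=R.T@(s['position']-[*C,0]);print(q)
print(togo(W(.140,0,.215)))"
```

```text
time: 26.4
position: [0.6009, -0.0255, 0.1014]
eef_rot: [[-0.973, -0.23, 0.0], [-0.23, 0.973, 0.001], [-0.001, 0.001, -1.0]]
force: [-9.1, 3.4, 26.9]
gripper_width: 0.006
grasp_force: 13.7
time: 26.9
position: [0.5997, -0.0261, 0.1411]
eef_rot: [[-0.973, -0.231, -0.005], [-0.231, 0.973, 0.0], [0.005, 0.001, -1.0]]
force: [0.5, -1.4, -1.1]
gripper_width: 0.004
grasp_force: 0.0
[-0.00130571 -0.06866933  0.14109813]
[-0.939  0.459 -0.496]
```

```bash
python3 -m handwheel '[[[0,0.1,-0.3],0,0],[[0,0.2,-0.5],0,0],[[-0.2,0.3,-0.5],0,0],[[-0.5,0.4,-0.5],0,0],[[-0.8,0.46,-0.5],0,0]]'; python3 -m handwheel '[[[-0.14,0,0],0,0],[[-0.14,0,0],0,0],[[-0.14,0,0.15],0,0],[[-0.14,0,0.35],0,0],[[-0.14,0,0.5],0,0]]';  python3 -c "
from carton import *
s=arm.sense();q=R.T@(s['position']-[*C,0]);print(q)
for y,z in((.125,.140),(.105,.144),(.089,.146),(.073,.145),(.057,.136),(.043,.119),(.040,.105)): print(togo(W(y,0,z)))"
```

```text
time: 27.4
position: [0.703, 0.0699, 0.2182]
eef_rot: [[-0.973, -0.231, 0.001], [-0.231, 0.973, 0.0], [-0.001, -0.0, -1.0]]
force: [0.8, -1.0, -0.1]
gripper_width: 0.001
grasp_force: 0.0
time: 27.9
position: [0.7208, 0.0729, 0.1407]
eef_rot: [[-0.973, -0.23, -0.003], [-0.23, 0.973, -0.0], [0.003, 0.0, -1.0]]
force: [-0.4, -0.0, -0.5]
gripper_width: 0.008
grasp_force: 0.0
[ 0.13946035 -0.00043355  0.1407358 ]
[0.096 0.003 0.005]
[ 0.23   0.003 -0.021]
[ 0.336  0.002 -0.034]
[ 0.443  0.002 -0.027]
[0.55  0.002 0.033]
[0.643 0.002 0.147]
[0.662 0.002 0.24 ]
```

```bash
python3 -m handwheel '[[[0.1,0,0.0],0,0],[[0.165,0,-0.01],0,0],[[0.23,0,-0.02],0,0],[[0.295,0,-0.03],0,0],[[0.36,0,-0.035],0,0]]'; python3 -m handwheel '[[[0.08,0,0.01],0,0],[[0.14,0,0.035],0,0],[[0.2,0,0.075],0,0],[[0.25,0,0.12],0,0],[[0.285,0,0.18],0,0]]';  python3 -c "
from carton import *
s=arm.sense();q=R.T@(s['position']-[*C,0]);print(q)
print(togo(W(.04,0,.105)))"
```

```text
time: 28.4
position: [0.6697, 0.0611, 0.149]
eef_rot: [[-0.973, -0.231, 0.002], [-0.231, 0.973, 0.0], [-0.002, -0.0, -1.0]]
force: [0.9, 0.3, -0.8]
gripper_width: 0.007
grasp_force: 0.4
time: 28.9
position: [0.6279, 0.0514, 0.1207]
eef_rot: [[-0.973, -0.231, 0.001], [-0.231, 0.973, 0.0], [-0.001, -0.0, -1.0]]
force: [0.1, -0.3, 0.0]
gripper_width: 0.005
grasp_force: 0.3
[0.04406098 0.00017265 0.12066497]
[ 0.027 -0.001  0.104]
```

```bash
python3 -m handwheel '[[[0.02,0,0.04],0,0],[[0.02,0,0.07],0,0],[[0.02,0,0.1],0,0],[[0.02,0,0.115],0,0],[[0.02,0,0.125],0,0]]'; python3 -m handwheel '[[[0,0,0.005],0,0],[[0,0,0.005],0,0],[[0,0,-0.1],0,0],[[0,0,-0.3],0,0],[[0,0,-0.6],0,0]]';  python3 -c "
from carton import *
s=arm.sense();q=R.T@(s['position']-[*C,0]);print(q)
print(togo(W(-.155,0,.215)))"
```

```text
time: 29.4
position: [0.6254, 0.0508, 0.1055]
eef_rot: [[-0.973, -0.231, 0.001], [-0.231, 0.973, -0.0], [-0.001, -0.0, -1.0]]
force: [-9.8, -1.0, 25.9]
gripper_width: 0.005
grasp_force: 13.2
time: 29.9
position: [0.6242, 0.0508, 0.1903]
eef_rot: [[-0.973, -0.231, -0.006], [-0.231, 0.973, -0.0], [0.006, 0.001, -1.0]]
force: [-0.3, 0.4, -0.1]
gripper_width: 0.005
grasp_force: 0.0
[0.04034062 0.00045393 0.19025331]
[ 1.303 -0.004 -0.158]
```

```bash
python3 -m handwheel '[[[0.1,0,-0.15],0,0],[[0.35,0,-0.15],0,0],[[0.65,0,-0.15],0,0],[[0.95,0,-0.15],0,0],[[1,0,-0.15],0,0]]'; python3 -m handwheel '[[[0.3,0,0],0,0],[[0.3,0,0],0,0],[[0.3,0,0.15],0,0],[[0.3,0,0.35],0,0],[[0.3,0,0.55],0,0]]';  python3 -c "
from carton import *
s=arm.sense();q=R.T@(s['position']-[*C,0]);print(q)
for y,z in((.14,.135),(.125,.140),(.105,.144),(.089,.146),(.073,.145),(.057,.136),(.043,.119),(.040,.105)): print(togo(W(-y,0,z)))"
```

```text
time: 30.4
position: [0.4749, 0.0155, 0.2142]
eef_rot: [[-0.973, -0.231, -0.004], [-0.231, 0.973, -0.0], [0.004, 0.001, -1.0]]
force: [0.9, 0.5, -0.5]
gripper_width: 0.004
grasp_force: 0.0
time: 30.9
position: [0.4379, 0.0059, 0.1316]
eef_rot: [[-0.973, -0.231, 0.004], [-0.231, 0.973, 0.0], [-0.004, -0.001, -1.0]]
force: [-0.6, 0.9, -1.0]
gripper_width: 0.004
grasp_force: 0.0
[-1.51294723e-01 -5.85303722e-05  1.31550046e-01]
[-0.075  0.    -0.023]
[-0.175  0.    -0.056]
[-0.309  0.001 -0.082]
[-0.416  0.001 -0.095]
[-0.522  0.001 -0.088]
[-0.629  0.001 -0.027]
[-0.722  0.001  0.086]
[-0.741  0.001  0.18 ]
```

```bash
python3 -m handwheel '[[[-0.08,0,-0.02],0,0],[[-0.165,0,-0.055],0,0],[[-0.25,0,-0.075],0,0],[[-0.34,0,-0.09],0,0],[[-0.42,0,-0.1],0,0]]'; python3 -m handwheel '[[[-0.08,0,0.01],0,0],[[-0.15,0,0.04],0,0],[[-0.21,0,0.075],0,0],[[-0.26,0,0.12],0,0],[[-0.3,0,0.18],0,0]]';  python3 -c "
from carton import *
s=arm.sense();q=R.T@(s['position']-[*C,0]);print(q)
print(togo(W(-.04,0,.105)))"
```

```text
time: 31.4
position: [0.5004, 0.0208, 0.1488]
eef_rot: [[-0.973, -0.231, 0.004], [-0.231, 0.973, 0.0], [-0.004, -0.001, -1.0]]
force: [-0.5, 0.4, -0.8]
gripper_width: 0.002
grasp_force: 0.4
time: 31.9
position: [0.5413, 0.0309, 0.1192]
eef_rot: [[-0.973, -0.231, -0.0], [-0.231, 0.973, 0.0], [0.0, 0.0, -1.0]]
force: [-1.2, 0.3, 1.0]
gripper_width: 0.008
grasp_force: 0.3
[-0.04494886  0.00023061  0.1191649 ]
[-0.033 -0.002  0.094]
```

```bash
python3 -m handwheel '[[[-0.02,0,0.04],0,0],[[-0.02,0,0.07],0,0],[[-0.02,0,0.09],0,0],[[-0.02,0,0.105],0,0],[[-0.02,0,0.115],0,0]]'; python3 -m handwheel '[[[0,0,0.005],0,0],[[0,0,0.005],0,0],[[0,0,-0.1],0,0],[[0,0,-0.3],0,0],[[0,0,-0.6],0,0]]'; python3 -m handwheel '[[[0,0,-0.3],0,0],[[0.3,0.3,-0.5],0,0],[[0.6,0.6,-0.5],0,0],[[0.9,0.9,-0.5],0,0],[[0.9,1,-0.5],0,0]]';  python3 -m handwheel '[[[0,0.3,0],0,0],[[0,0.6,0],0,0],[[0,0.9,0],0,0],[[0,1,0],0,0],[[0,1,0],0,0]]';  python3 -c "
from carton import *
t=arm.snapshot('top'); s=arm.snapshot('side')
cv2.imwrite('pics/fin.png',np.hstack([cv2.resize(t[100:330,150:520],(400,300)),cv2.resize(s[110:440,180:460],(400,471))[:300]])[:,:,::-1])
cv2.imwrite('pics/t9.png',t[:,:,::-1]);cv2.imwrite('pics/s9.png',s[:,:,::-1])"
```

```text
time: 32.4
position: [0.5437, 0.0315, 0.1055]
eef_rot: [[-0.973, -0.231, 0.001], [-0.231, 0.973, 0.0], [-0.001, 0.0, -1.0]]
force: [-5.7, 0.4, 25.0]
gripper_width: 0.007
grasp_force: 12.7
time: 32.9
position: [0.5417, 0.0313, 0.1917]
eef_rot: [[-0.973, -0.231, -0.006], [-0.231, 0.973, -0.0], [0.005, 0.001, -1.0]]
force: [0.4, -0.8, -0.3]
gripper_width: 0.002
grasp_force: 0.0
time: 33.4
position: [0.381, 0.141, 0.2678]
eef_rot: [[-0.973, -0.229, 0.001], [-0.229, 0.973, 0.0], [-0.001, 0.0, -1.0]]
force: [0.3, 1.9, 0.8]
gripper_width: 0.004
grasp_force: 0.0
time: 33.9
position: [0.3478, 0.2885, 0.2673]
eef_rot: [[-0.972, -0.235, -0.0], [-0.235, 0.972, 0.0], [0.0, 0.0, -1.0]]
force: [-0.2, -0.8, 1.0]
gripper_width: 0.004
grasp_force: 0.0
```

View pics/fin.png

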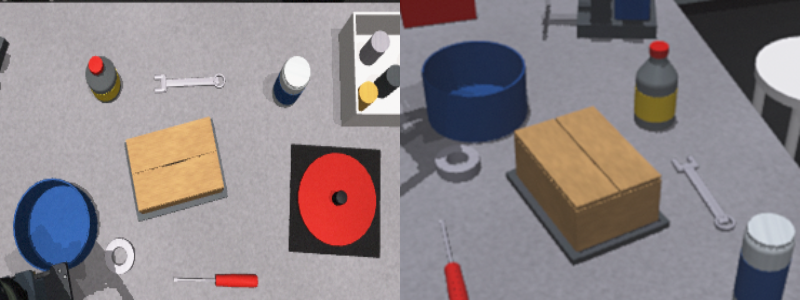

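The carton is closed and level with the seam at (175,162). The lid is in the middle of the mat, and the tin and the other things are where they were. The arm is clear of everything.

```bash
python3 -c "
from bench import arm
print(arm.sign_off())"
```

```text
the job is handed in; nothing more can be done
None
```

The job is handed in after about 34 s on the robot's clock: the lid lies knob up in the middle of the mat (within about 2 mm), the solenoid stands upright in the carton, the end flaps and then the long flaps are folded flat, and the last pictures show the tin and other items undisturbed.

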